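Scrape the nutshells into the tray and hang up the scraper

TASK

With the wooden scraper block, sweep all five walnut shells off the chopping board into the steel tray along its near edge; do not touch the shells with the gripper or arm. Then hang the scraper by its handle on the hook of the steel stand, with the hook through the window under the handle, so that it hangs upright, freely and at rest. Leave the other things on the worktop where they are.

Things in the scene. Friction and masses are not known exactly. Their poses are not given: they have to be found in the camera images.
- board: Fixed wooden chopping board, 200 mm along x, 240 mm along y, flat top 50 mm above the worktop, no rim. Origin on the worktop under the centre of the board alone. A steel catch tray adjoins its whole -x edge (the edge towards the robot) and is part of this unit.
- tray_in (a point): Centre of the tray's inner floor, 150 mm from the board's centre along the board's -x, 4 mm above the worktop; axes as the board's. Tray 100 (x) x 240 (y) mm outside, 30 mm high, 4 mm walls: its rim is 20 mm below the board's top.
- scraper: Loose wooden scraper block standing upright, 0.2-0.37 kg, front and back alike. Origin: centre of underside; y along its length, x across. Head 30 (x) x 120 (y) x 34 mm high; on it two steel posts at y = +-35 mm, 10 mm wide; on them a bar handle 20 (x) x 90 (y) mm, 74 to 114 mm above the underside, gripped from above.
- scraper_window (a point): Centre of the window between the scraper's posts, 54 mm above its underside; axes as the scraper's. The window is 60 mm wide; its floor is 34 mm above the underside, its roof (under the handle) an inverted V, 74 mm at the middle and 62 mm at the posts, so that the scraper centres itself on a hook.
- stand: Fixed dark steel stand; it is on one side of the board and the scraper on the other, either way round. Origin under the centre of its round base (120 mm wide, 14 mm high). From the top of its 14 mm post a level 8 mm rod, axis 170 mm up, runs along the stand's -x (roughly to the robot); 100 mm out it turns up to a tip 188 mm high, 110 mm from the post's axis. Nothing else rises above the rod.
- hook_seat (a point): Point on top of the hook's level rod, 50 mm from the post's axis towards the tip, 174 mm above the worktop; axes as the stand's, the rod runs along x, the tip lies towards -x.
- shell0: Half walnut shell, a loose dome 30 mm across and 14 mm high, 10 g, lying flat side down on the board. Origin at the centre of its flat side.
- shell1: Half walnut shell, a loose dome 30 mm across and 14 mm high, 10 g, lying flat side down on the board. Origin at the centre of its flat side.
- shell2: Half walnut shell, a loose dome 30 mm across and 14 mm high, 10 g, lying flat side down on the board. Origin at the centre of its flat side.
- shell3: Half walnut shell, a loose dome 30 mm across and 14 mm high, 10 g, lying flat side down on the board. Origin at the centre of its flat side.
- shell4: Half walnut shell, a loose dome 30 mm across and 14 mm high, 10 g, lying flat side down on the board. Origin at the centre of its flat side.
- mug: Bystander, loose, to be left alone: white mug with a handle, 80 mm across, 90 mm high; origin at the centre of its underside.
- pepper_mill: Bystander, loose, to be left alone: dark wooden pepper mill, 56 mm across, 150 mm high; origin at the centre of its underside.
- jam_jar: Bystander, loose, to be left alone: amber glass jar with a steel cap, 68 mm across, 100 mm high; origin at the centre of its underside.
- tin: Bystander, loose, to be left alone: food tin, 72 mm across, 90 mm high; origin at the centre of its underside.
- bowl: Bystander, loose, to be left alone: small ceramic bowl, 90 mm across, 45 mm high; origin at the centre of its underside.
- salt: Bystander, loose, to be left alone: white salt shaker, 44 mm across, 72 mm high; origin at the centre of its underside.
- nutcracker: Bystander, loose, to be left alone: steel nutcracker lying flat, about 145 x 55 x 14 mm; origin at the centre of its underside.
Mind the look-alikes: they are no part of the job. Several things look just like the scraper: the one meant starts nearest to the robot's base.

How it is judged:
On the way, in this order (a step that is already met when the one before it is completed fails the run):
1. all five shells lie in the tray (x of shell0 in the frame of tray_in between -0.05 and 0.05 m and y of shell0 in the frame of tray_in between -0.12 and 0.12 m and z of shell0 in the frame of tray_in between -0.005 and 0.032 m and x of shell1 in the frame of tray_in between -0.05 and 0.05 m and y of shell1 in the frame of tray_in between -0.12 and 0.12 m and z of shell1 in the frame of tray_in between -0.005 and 0.032 m and x of shell2 in the frame of tray_in between -0.05 and 0.05 m and y of shell2 in the frame of tray_in between -0.12 and 0.12 m and z of shell2 in the frame of tray_in between -0.005 and 0.032 m and x of shell3 in the frame of tray_in between -0.05 and 0.05 m and y of shell3 in the frame of tray_in between -0.12 and 0.12 m and z of shell3 in the frame of tray_in between -0.005 and 0.032 m and x of shell4 in the frame of tray_in between -0.05 and 0.05 m and y of shell4 in the frame of tray_in between -0.12 and 0.12 m and z of shell4 in the frame of tray_in between -0.005 and 0.032 m), for 0.2 s.
2. the scraper hangs on the hook (x of scraper_window in the frame of hook_seat between -0.042 and 0.042 m and y of scraper_window in the frame of hook_seat between -0.028 and 0.028 m and z of scraper_window in the frame of hook_seat between -0.032 and -0.008 m and contact force between scraper and stand above 1 N and angle between scraper's own z axis and vertical below 0.3 rad and linear speed of scraper below 0.04 m/s), for 0.2 s.
At the end, for the whole second after the job is handed in: All five shells lie inside the tray, below 32 mm over its floor. The scraper hangs at rest: the hook's rod passes through its window (centre within 28 mm sideways of the rod, 42 mm along it from the seat, 8 to 32 mm below its top), over 1 N on the stand, leaning under 0.3 rad (all of step 1 and all of step 2); the robot touches nothing.
It fails at once if the gripper or arm touches a shell (contact force between any of the fingers, the arm and shell0 above 0.5 N or contact force between any of the fingers, the arm and shell1 above 0.5 N or contact force between any of the fingers, the arm and shell2 above 0.5 N or contact force between any of the fingers, the arm and shell3 above 0.5 N or contact force between any of the fingers, the arm and shell4 above 0.5 N).
It fails at once if a bystander is moved by more than 30 mm (distance of any of mug, pepper_mill, jam_jar, tin, bowl, salt, nutcracker from where it was at the start of the episode above 0.03 m).
It also fails if it takes over 64 s, if anything falls off the work surface, if the arm or the gripper's body presses on something with over 40 N, if the wrist force passes 120 N, or if a joint passes its speed limit or range.

ROBOT

A 6-joint arm with a two-finger parallel gripper is mounted at the origin on the work surface. World frame = base frame: x ahead of the robot, y to its left, z up, the work surface at z = 0. Lengths are in m, angles in rad, forces in N, time in s.
With the tool pointing down it reaches from about 0.25 to 0.8 m from the base axis. Payload 3.9 kg.
Tool frame: the origin (TCP) lies at the very end of the fingers, on their centre line; the grasp point (between the pads) lies 19 mm behind it; z points along the fingers, y is the direction in which the jaws open and shut (so a half turn about z gives the same grasp; the last joint's range is limited). The gripper opens to 85 mm and grips with 20 to 120 N. Pads are 22 mm wide; open, the fingers measure 114 mm over their backs; the gripper's body (76 mm by 85 mm) begins 54 mm behind the grasp point. The pads swing forward as they close: fully open they stand 13 mm farther back than shut.
Start: joints at [-1.188, 0.26, -0.138, 1.173, 0, 1.571], TCP at [0.196, -0.487, 0.231] pointing down, gripper open.
Joint ranges: [-2.78, 2.78], [-0.83, 1.72], [-1.28, 1.37], [-1.9, 2.12], [-1.57, 1.48], [-3.14, 3.14]. Speed limits (rad/s): [2.57, 2.57, 3.14, 3.14, 3.14, 3.14].

INTERFACE

Orientations are given as [roll, pitch, yaw] about the fixed x, y, z axes, in that order (R = Rz(yaw) Ry(pitch) Rx(roll)).
In Python, from cell import bot, imaging gives the robot as it stands. The module is installed in compiled form; this text tells all that it offers.
- The arm moves only by the tool play_rows, never from a script. Its arguments are lists of equal length, an entry for each row: "dp": the shift along the tool's x, y, z in cm, a list of three; "twist": the turn about the tool's z in degrees; "jaw": the opening, from 0 (shut) to 1 (fully open). A call has 1 to 8 rows; each row shifts and turns the pose as measured when the row begins, along the tool's axes as they then stand; what a row does not reach is not made up. A row lasts 1/12 s, in which the tool goes at most 41.7 mm and 7.16 degrees, less where a joint would pass 70% of its speed; a pose out of reach is approached as far as the arm can. A call is refused whole if a number of a shift passes 4.17 or a number of a turn 7.16, either way. A call with a gripper value outside its range is refused whole. The fingers move at their own pace and stop on an object; "force" is the grip in N (left out, the last holds). Time passes only in rows, so rows that do not move let the fingers close. It gives the time, the measured TCP pose, the force and the opening at its end, in the units of the state.
- bot.state(): the state, without advancing time (a new reading comes with each control period).
- imaging.grab_frame(name): name is "side" or "top"; returns (picture, depth): 480x640x3 uint8, red, green, blue; 480x640 float32, m along the optical axis (not along the pixel's ray), 0 where there is no reading.
- imaging.camera_params(name): a dict with "intrinsics" (3x3 intrinsics, pixels), "rvec" (rotation vector, rad) and "tvec" (3), from world to camera coordinates, as OpenCV has them. Camera axes: x right, y down, z forward; pixel columns grow to the right and rows downward; lengths in m; the calibration is good to about 2 mm. A picture is of the moment at which its call begins. camera_params takes no time and is no camera call.
- bot.close_job(): hands the job in, once; it reports no verdict.
The state is a dict: "clock": time; "joints": joint angles; "dq": joint speeds; "joint_torque": joint torques, N m; "tool_pos": TCP position; "tcp_rot": TCP orientation; "force": force on the tool from outside, world axes, zero at the start; "moment": the same for the moment, N m; "finger_gap": opening from 0.0 (shut) to 1.0 (fully open).
Only numpy, scipy, OpenCV 4.12 (cv2) and the standard library are available. Lean on these libraries where they do the work, as an engineer would, in place of code of your own. Each camera call takes 0.05 s, during which the arm holds its last target. There are 200 camera calls.

## Working session

There is one attempt and no reset: what is moved stays moved. The work goes in short steps, Python scripts to look and compute and a tool call to move; the robot and the scene stay as the last step left them, time stands still between calls to the robot, and variables do not carry over. Pictures are saved under pics/ and viewed, about 8 in all and at most 12, crops included, and the job is handed in when it is done.

Besides the shell and the picture viewer there is one more tool, called after "Request:" by a JSON object that holds its "method" and its "body". play_rows: Moves the arm, as the interface text tells. Its arguments: {"type":"object","properties":{"dp":{"type":"array"},"twist":{"type":"array"},"jaw":{"type":"array"},"force":{"type":"number"}},"required":["dp","twist","jaw"]}

```bash
mkdir -p pics
cat > h.py <<'E'
import numpy as np, cv2
from cell import bot, imaging
def cam(n):
    p=imaging.camera_params(n); R=cv2.Rodrigues(np.array(p["rvec"],float))[0]
    return np.array(p["intrinsics"]),R,np.array(p["tvec"],float).ravel()
def cloud(n,d):
    K,R,t=cam(n); v,u=np.mgrid[:480,:640]
    c=np.stack([(u-K[0,2])/K[0,0]*d,(v-K[1,2])/K[1,1]*d,d],-1)
    P=(c-t)@R; P[d<=0]=np.nan; return P
def ray(n,u,v,z):
    K,R,t=cam(n); o=-R.T@t; w=R.T@np.linalg.inv(K)@np.array([u,v,1.]); return o+w*(z-o[2])/w[2]
def proj(n,P):
    K,R,t=cam(n); q=K@(R@np.array(P,float)+t); return q[:2]/q[2]
E
python3 - <<'E'
from h import *
for n in("top","side"):
    p,d=imaging.grab_frame(n); cv2.imwrite(f"pics/{n}0.png",p[...,::-1]); np.savez(f"{n}0.npz",p=p,d=d)
    K,R,t=cam(n); print(n,-R.T@t,R[2],K[0,0])
print(bot.state())
E
```

```text
top [ 0.40335061 -0.03653843  1.36073651] [ 0.0974787  -0.00729081 -0.99521091] 513.8388509676456
side [ 0.4577145  -1.22148741  0.77830714] [ 0.06400355  0.87138181 -0.48641267] 496.56612262247853
{'clock': 0.1, 'joints': array([-1.18803689e+00,  2.60667185e-01, -1.39251180e-01,  1.17268517e+00,
        1.10067738e-05,  1.57081381e+00]), 'dq': array([ 0.0005929 , -0.00274403,  0.00254566, -0.00201315,  0.00021263,
        0.00218563]), 'joint_torque': array([ 1.48895915e-04, -4.06508338e+01,  2.54527581e+01,  1.01447589e-02,
       -3.06714901e-05,  4.37788499e-07]), 'tool_pos': array([ 0.19585302, -0.48644181,  0.2305183 ]), 'tcp_rot': array([-3.13978544e+00, -1.09751615e-05,  3.82741936e-01]), 'force': array([-1.11022485, -0.14490472, -0.41641988]), 'moment': array([ 0.00231312, -0.01369469, -0.01999464]), 'finger_gap': 0.9960534609811339}
```

View pics/top0.png

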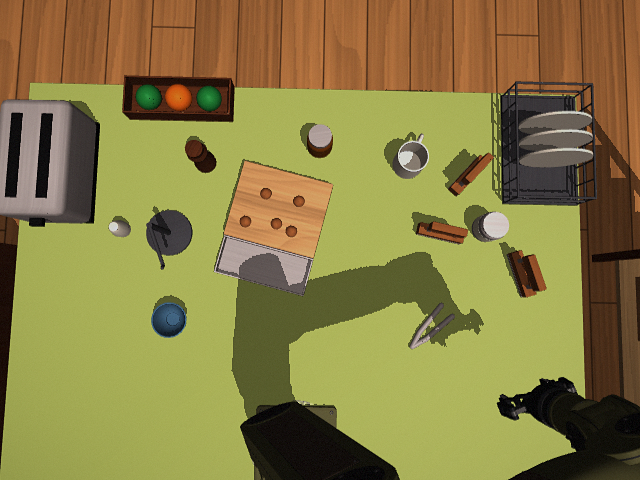

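View pics/side0.png

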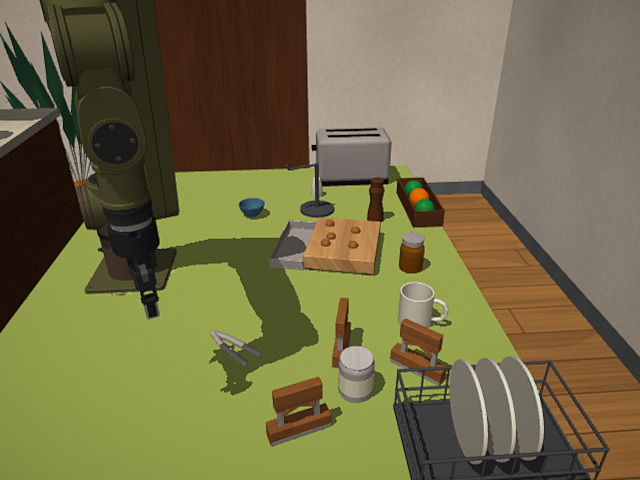

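The top view shows the board at (275,215), the tray below it at (265,265), the shells on the board, the stand at (169,232) and three scraper look-alikes at (470,174), (441,232) and (528,273). The side view shows the same three at (418,350), (342,332) and (299,410). Next I measure their distances from the base.

Run:
```python
from h import *
T=np.load("top0.npz");S=np.load("side0.npz")
Pt=cloud("top",T["d"]);Ps=cloud("side",S["d"])
def rep(nm,pts):
    (c,s,a)=cv2.minAreaRect(pts[:,:2].astype(np.float32)*1000); print(nm,len(pts),np.round(pts.mean(0),4),"rect",np.round(c,1),np.round(s,1),round(a,1),"zmed",np.round(np.median(pts[:,2]),4),"base dist",np.round(np.hypot(*c),0))
def boxmask(P,c,r,zl,zh):
    return (np.hypot(P[...,0]-c[0],P[...,1]-c[1])<r)&(P[...,2]>zl)&(P[...,2]<zh)
for (u,v) in((470,174),(441,232),(528,273)):
    c=ray("top",u,v,.07)
    for n,P,I in(("top",Pt,T["p"]),("side",Ps,S["p"])):
        hs=cv2.cvtColor(I,cv2.COLOR_RGB2HSV); wood=((hs[...,0]<15)|(hs[...,0]>170))&(hs[...,1]>90)
        for zl,zh in((.095,.13),(.02,.045)):
            m=boxmask(P,c,.085,zl,zh)&wood
            if m.sum()>20: rep((u,v,n,zl),P[m])
# board top
I=T["p"];hs=cv2.cvtColor(I,cv2.COLOR_RGB2HSV)
m=boxmask(Pt,ray("top",287,205,.05),.17,.044,.056); rep("board",Pt[m])
ms=boxmask(Ps,ray("top",287,205,.05),.17,.044,.056); rep("board side",Ps[ms])
# shells: dark brown on board
mb=boxmask(Pt,ray("top",287,205,.05),.15,.04,.075)&(I[...,0]<150)&(hs[...,1]>110)
k,l,st,ce=cv2.connectedComponentsWithStats(mb.astype(np.uint8))
for i in range(1,k):
    if st[i,4]>30: print("shell",ce[i].round(1),st[i,4],ray("top",*ce[i],.056).round(4),Pt[l==i].max(0)[2].round(4))
# stand
c=ray("top",169,232,.014)
m=boxmask(Pt,c,.08,.006,.03); rep("base",Pt[m])
for n,P in(("top",Pt),("side",Ps)):
    m=boxmask(P,c,.14,.155,.2)
    if m.sum(): rep(n+" rod",P[m]); q=P[m]; print(q[np.argmax(q[:,0])].round(4),q[np.argmin(q[:,0])].round(4),q[:,2].max())
for i in((188,.16),):pass
big=cv2.resize(I[150:310,400:560],None,fx=3,fy=3,interpolation=cv2.INTER_CUBIC)
b2=cv2.resize(I[190:290,120:220],None,fx=4.8,fy=4.8,interpolation=cv2.INTER_CUBIC)[:480,:300]
cv2.imwrite("pics/crop1.png",np.hstack([big,b2])[...,::-1])
```

```text
(470, 174, 'top', 0.095) 297 [ 0.7065 -0.44    0.1125] rect [ 708.3 -442.5] [19.2 91.5] 47.8 zmed 0.1134 base dist 835.0
(470, 174, 'top', 0.02) 230 [ 0.6965 -0.4249  0.0328] rect [ 708.7 -441.8] [ 29.1 120.3] 48.7 zmed 0.0333 base dist 835.0
(470, 174, 'side', 0.095) 524 [ 0.7096 -0.4501  0.1077] rect [ 710.8 -446.3] [22.5 89.9] 48.5 zmed 0.1101 base dist 839.0
(470, 174, 'side', 0.02) 602 [ 0.7072 -0.4489  0.0302] rect [ 711.6 -445.8] [ 33.5 120.3] 46.7 zmed 0.0315 base dist 840.0
(441, 232, 'top', 0.095) 327 [ 0.552  -0.3662  0.1123] rect [ 553.2 -366.9] [89.2 20.8] 78.8 zmed 0.1132 base dist 664.0
(441, 232, 'top', 0.02) 283 [ 0.5494 -0.3542  0.033 ] rect [ 551.9 -367.1] [118.8  30.3] 76.6 zmed 0.0335 base dist 663.0
(441, 232, 'side', 0.095) 287 [ 0.5545 -0.3816  0.1105] rect [ 556.2 -372.7] [92.4 19.2] 78.2 zmed 0.1119 base dist 669.0
(441, 232, 'side', 0.02) 226 [ 0.553  -0.3886  0.0317] rect [ 556.6 -371.1] [124.1  29.4] 77.7 zmed 0.0323 base dist 669.0
(528, 273, 'top', 0.095) 375 [ 0.4505 -0.5776  0.111 ] rect [ 450.3 -579.7] [89.1 23.3] 16.8 zmed 0.1124 base dist 734.0
(52
[... 567 characters left out ...]
0
shell [265.2 192.9] 78 [0.6434 0.0905 0.056 ] 0.0665
shell [298.2 200.8] 88 [0.6245 0.0053 0.056 ] 0.0689
shell [244.6 220.9] 86 [0.5698 0.1409 0.056 ] 0.0671
shell [275.7 222.9] 77 [0.5663 0.0614 0.056 ] 0.0661
shell [290.5 230.5] 81 [0.5474 0.0231 0.056 ] 0.0679
base 1368 [0.5418 0.3411 0.0118] rect [532.8 351.5] [145.2 137.3] 78.6 zmed 0.0117 base dist 638.0
top rod 205 [0.4975 0.3293 0.1732] rect [492.5 329.8] [115.4  14.9] 18.9 zmed 0.1727 base dist 593.0
[0.5476 0.346  0.175 ] [0.439  0.3098 0.1861] 0.18938013115860514
side rod 101 [0.5    0.3254 0.1696] rect [496.9 325.7] [114.9  20.3] 20.3 zmed 0.1701 base dist 594.0
[0.5496 0.349  0.1617] [0.4425 0.3071 0.1816] 0.18844412521848644
```

View pics/crop1.png

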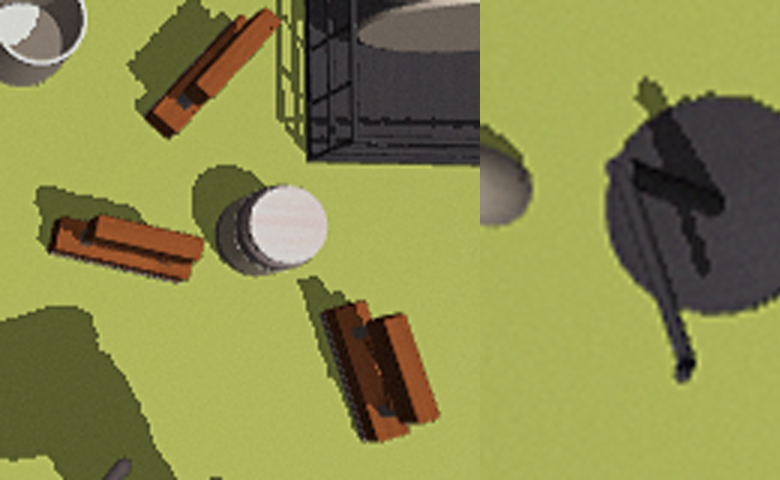

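The two views agree on distance from the base: (441,232) is at 0.665 m, (528,273) at 0.735 m and (470,174) at 0.835 m. So (441,232), left of the tin in the crop, is the one meant. One more measurement for the board frame and the stand, then I move.

```bash
cat >> h.py <<'E'
def togo(x,y,z,yawdeg):
    s=bot.state(); y0=s["tcp_rot"][2]; p=s["tool_pos"]
    from scipy.spatial.transform import Rotation as Ro
    R=Ro.from_euler("xyz",s["tcp_rot"]).as_matrix()
    tw=-((yawdeg-np.degrees(y0)+180)%360-180)
    d=np.array([x,y,z])-p
    print("t",round(s["clock"],2),"pos",p.round(4),"yaw",np.degrees(y0).round(1),"gap",round(s["finger_gap"],3),"F",s["force"].round(1),"| dp cm",(R.T@d*100).round(2),"twist",round(tw,1),"| in final axes",(Ro.from_euler("xyz",[np.pi,0,np.radians(yawdeg)]).as_matrix().T@d*100).round(2))
E
cat > bd.py <<'E'
from h import *
a=np.radians(-13.8); ex=np.array([np.cos(a),np.sin(a)]); ey=np.array([-ex[1],ex[0]])
E
python3 - <<'E'
from bd import *
T=np.load("top0.npz");I=T["p"];P=cloud("top",T["d"])
hs=cv2.cvtColor(I,cv2.COLOR_RGB2HSV); m=(P[...,2]>.042)&(P[...,2]<.07)&(P[...,0]>.4)&(P[...,0]<.8)&(np.abs(P[...,1]-.06)<.2)
k,l,st,ce=cv2.connectedComponentsWithStats(cv2.morphologyEx(m.astype(np.uint8),cv2.MORPH_OPEN,np.ones((5,5))))
i=1+np.argmax(st[1:,4]); q=P[l==i]; c,s,an=cv2.minAreaRect((q[:,:2]*1000).astype(np.float32)); print("board",c,s,an)
c=np.array(c)/1000
for u in((265.2,192.9),(298.2,200.8),(244.6,220.9),(275.7,222.9),(290.5,230.5)):
    w=ray("top",*u,.057)[:2]-c; print("shell bx,by",(w@ex).round(4),(w@ey).round(4))
m=(P[...,2]>.006)&(P[...,2]<.022)&(np.hypot(P[...,0]-.54,P[...,1]-.345)<.09)&(hs[...,2]<110)&(hs[...,1]<90)
ct=max(cv2.findContours(m.astype(np.uint8),0,1)[0],key=cv2.contourArea)
print("base",cv2.fitEllipse(cv2.convexHull(ct)), ray("top",*cv2.fitEllipse(cv2.convexHull(ct))[0],.014))
for n in("top","side"):
    d=np.load(n+"0.npz")["d"];Q=cloud(n,d); m=(Q[...,2]>.155)&(Q[...,2]<.2)&(np.hypot(Q[...,0]-.5,Q[...,1]-.33)<.1); q=Q[m]
    vx,vy,x0,y0=cv2.fitLine(q[:,:2].astype(np.float32),cv2.DIST_HUBER,0,.001,.001).ravel(); t=(q[:,:2]-[x0,y0])@[vx,vy]
    print(n,"rod yaw",np.degrees(np.arctan2(vy,vx)),[x0+vx*t.min(),y0+vy*t.min()],[x0+vx*t.max(),y0+vy*t.max()],np.ptp(t), "ztop",np.percentile(q[np.abs(t)<.03][:,2],90))
togo(.5545,-.369,.17,78)
E
```

```text
board (604.699951171875, 56.593406677246094) (240.1477813720703, 200.5717010498047) 76.13740539550781
shell bx,by 0.0293 0.042
shell bx,by 0.0313 -0.0452
shell bx,by -0.0542 0.0735
shell bx,by -0.0387 -0.0046
shell bx,by -0.0478 -0.0462
base ((169.1525421142578, 232.11532592773438), (43.90963363647461, 44.570396423339844), 168.83364868164062) [0.5414614  0.34382598 0.014     ]
top rod yaw 20.282953 [np.float64(0.4391867141245883), np.float64(0.30742105863546826)] [np.float64(0.5475348297321435), np.float64(0.3474636011340485)] 0.1155106914820385 ztop 0.17586571615381402
side rod yaw 19.306452 [np.float64(0.4435015091433668), np.float64(0.30418713449670276)] [np.float64(0.5519310534881957), np.float64(0.3421723327632519)] 0.11489056059664368 ztop 0.17216661798679292
t 0.1 pos [ 0.1959 -0.4864  0.2305] yaw 21.9 gap 0.996 F [-1.1 -0.1 -0.4] | dp cm [37.66  2.51  6.05] twist -56.1 | in final axes [18.94 32.64  6.05]
```

Request:
{"method": "play_rows", "body": {"dp": [[3.2,2,0],[3.2,2,0],[3.2,2,0],[3.2,2,0],[3.2,2,0],[3.2,2,0],[3.2,2,0],[3.2,2,0]], "twist": [-7,-7,-7,-7,-7,-7,-7,-7], "jaw": [1,1,1,1,1,1,1,1], "force": 60}}

```text
clock: 0.77
tool_pos: [0.4792, -0.4121, 0.2242]
tcp_rot: [-3.132, -0.004, 1.378]
force: [0.2, -0.6, 0.2]
finger_gap: 1.002
```

```bash
python3 -c "
from h import *
togo(.5545,-.369,.08,78)"
```

```text
t 0.77 pos [ 0.4792 -0.4121  0.2242] yaw 79.0 gap 1.002 F [ 0.2 -0.6  0.2] | dp cm [ 5.62  6.7  14.38] twist 1.0 | in final axes [ 5.78  6.47 14.42]
```

Request:
{"method": "play_rows", "body": {"dp": [[1.9,2.2,1],[1.9,2.2,2],[1.9,2.2,2],[0,0,0]], "twist": [1,0,0,0], "jaw": [1,1,1,1]}}

```text
clock: 1.1
tool_pos: [0.5646, -0.3611, 0.1708]
tcp_rot: [-3.135, -0.006, 1.374]
force: [-1.5, 0.7, -1.4]
finger_gap: 1.003
```

Run:
```python
from h import *
togo(.5545,-.369,.08,78)
from h import *
for n in("top","side"):
    p,d=imaging.grab_frame(n); cv2.imwrite(f"pics/{n}1.png",p[...,::-1])
    if n=="side": cv2.imwrite("pics/c2.png",cv2.resize(p[220:400,230:450],None,fx=3,fy=3)[...,::-1])
```

```text
t 1.1 pos [ 0.5646 -0.3611  0.1708] yaw 78.7 gap 1.003 F [-1.5  0.7 -1.4] | dp cm [-1.03 -0.77  9.08] twist 0.7 | in final axes [-0.98 -0.82  9.08]
```

View pics/c2.png

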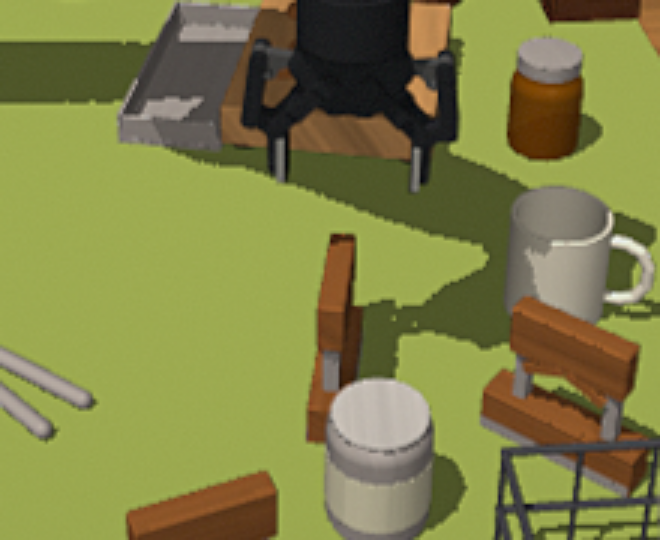

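The side crop shows the open fingers at (280,160) and (415,170), straddling the handle of the near scraper at (340,260). I correct by about 1 cm and descend.

Request:
{"method": "play_rows", "body": {"dp": [[-1,-0.8,0],[0,0,2.5],[0,0,2.5],[0,0,2],[0,0,1.2],[0,0,0.5],[0,0,0]], "twist": [0.5,0,0,0,0,0,0], "jaw": [1,1,1,1,1,1,1]}}

```text
clock: 1.78
tool_pos: [0.5421, -0.3851, 0.0924]
tcp_rot: [3.141, 0.006, 1.346]
force: [-0.9, 0.5, 0.0]
finger_gap: 1.0
```

```bash
python3 -c "
from h import *
togo(.5545,-.369,.08,78)"
```

```text
t 1.78 pos [ 0.5421 -0.3851  0.0924] yaw 77.1 gap 1.0 F [-0.9  0.5  0. ] | dp cm [1.86 0.84 1.22] twist -0.9 | in final axes [1.83 0.87 1.24]
```

Request:
{"method": "play_rows", "body": {"dp": [[0.8,0.4,0.3],[0.4,0.2,0.2],[0,0,0.1],[0,0,0],[0,0,0]], "twist": [0,0,0,0,0], "jaw": [1,1,1,1,1]}}

```text
clock: 2.2
tool_pos: [0.5513, -0.3779, 0.0912]
tcp_rot: [3.135, 0.009, 1.341]
force: [0.1, 0.2, -0.5]
finger_gap: 1.0
```

```bash
python3 -c "
from h import *
togo(.5545,-.369,.08,78)"
```

```text
t 2.2 pos [ 0.5513 -0.3779  0.0912] yaw 76.9 gap 1.0 F [ 0.1  0.2 -0.5] | dp cm [0.95 0.11 1.11] twist -1.1 | in final axes [0.94 0.13 1.12]
```

Request:
{"method": "play_rows", "body": {"dp": [[0.5,0.1,0.7],[0.4,0,0.7],[0,0,0.3],[0,0,0]], "twist": [-0.6,0,0,0], "jaw": [1,1,1,1]}}

```text
clock: 2.53
tool_pos: [0.5561, -0.3686, 0.0738]
tcp_rot: [3.132, 0.011, 1.354]
force: [-0.3, 0.0, 0.0]
finger_gap: 1.002
```

```bash
python3 -c "
from h import *
togo(.5545,-.369,.08,78)"
```

```text
t 2.53 pos [ 0.5561 -0.3686  0.0738] yaw 77.6 gap 1.002 F [-0.3  0.   0. ] | dp cm [-0.08 -0.14 -0.62] twist -0.4 | in final axes [-0.07 -0.15 -0.62]
```

Request:
{"method": "play_rows", "body": {"dp": [[0,-0.1,-0.4],[0,0,-0.3],[0,0,0],[0,0,0],[0,0,0],[0,0,0],[0,0,0],[0,0,0]], "twist": [0,0,0,0,0,0,0,0], "jaw": [1,1,1,0,0,0,0,0], "force": 80}}

```text
clock: 3.2
tool_pos: [0.5549, -0.3683, 0.0814]
tcp_rot: [3.133, 0.011, 1.354]
force: [-0.2, 0.0, 0.0]
finger_gap: 0.297
```

```bash
python3 -c "
from bd import *
b=np.array([.6047,.0566]); 
togo(.5545,-.369,.08,78)
x=b+.08*ex+.037*ey
togo(*x,.19,76.1)"
```

```text
t 3.2 pos [ 0.5549 -0.3683  0.0814] yaw 77.6 gap 0.297 F [-0.2  0.   0. ] | dp cm [-0.08 -0.02  0.14] twist -0.4 | in final axes [-0.08 -0.02  0.14]
t 3.2 pos [ 0.5549 -0.3683  0.0814] yaw 77.6 gap 0.297 F [-0.2  0.   0. ] | dp cm [ 45.95   3.93 -11.32] twist 1.5 | in final axes [ 46.16   2.63 -10.86]
```

Request:
{"method": "play_rows", "body": {"dp": [[0,0,0],[0,0,0],[0,0,0]], "twist": [0,0,0], "jaw": [0,0,0]}}

```text
clock: 3.45
tool_pos: [0.5552, -0.3685, 0.0817]
tcp_rot: [3.132, 0.011, 1.354]
force: [0.8, 0.3, 0.9]
finger_gap: 0.224
```

Request:
{"method": "play_rows", "body": {"dp": [[0,0,-2],[0,0,-3],[0,0,-3],[0,0,-2],[0,0,-1],[0,0,0]], "twist": [0,0,0,0,0,0], "jaw": [0,0,0,0,0,0]}}

```text
clock: 3.95
tool_pos: [0.5494, -0.3639, 0.1882]
tcp_rot: [-3.134, 0.005, 1.354]
force: [0.2, -0.1, -2.7]
finger_gap: 0.225
```

```bash
python3 -c "
from bd import *
b=np.array([.6047,.0566]); 
x=b+.08*ex+.037*ey
togo(*x,.19,76.1)"
```

```text
t 3.95 pos [ 0.5494 -0.3639  0.1882] yaw 77.6 gap 0.225 F [ 0.2 -0.1 -2.7] | dp cm [45.76  4.45 -0.42] twist 1.5 | in final axes [45.86  3.26 -0.18]
```

Request:
{"method": "play_rows", "body": {"dp": [[3,0.3,0],[4,0.3,0],[4,0.3,0],[4,0.4,0],[4,0.4,0],[4,0.4,0],[4,0.3,0],[4,0.3,0]], "twist": [0.3,0.3,0.3,0.3,0,0,0,0], "jaw": [0,0,0,0,0,0,0,0]}}

```text
clock: 4.62
tool_pos: [0.6444, -0.0677, 0.1736]
tcp_rot: [-3.12, 0.011, 1.314]
force: [0.0, -0.5, -2.8]
finger_gap: 0.221
```

```bash
python3 -c "
from bd import *
b=np.array([.6047,.0566]); 
x=b+.08*ex+.037*ey
togo(*x,.19,76.1)"
```

```text
t 4.62 pos [ 0.6444 -0.0677  0.1736] yaw 75.3 gap 0.221 F [ 0.  -0.5 -2.8] | dp cm [14.82  0.9  -1.82] twist -0.8 | in final axes [14.83  1.15 -1.64]
```

Request:
{"method": "play_rows", "body": {"dp": [[4,0.2,-0.4],[3.5,0.2,-0.4],[2.5,0.2,-0.2],[1,0,0],[0.5,0,0],[0,0,0],[0,0,0]], "twist": [-0.5,0,0,0,0,0,0], "jaw": [0,0,0,0,0,0,0]}}

```text
clock: 5.2
tool_pos: [0.6754, 0.0571, 0.1691]
tcp_rot: [-3.102, 0.013, 1.334]
force: [-1.4, 0.4, -2.8]
finger_gap: 0.22
```

Run:
```python
from bd import *
b=np.array([.6047,.0566]); 
x=b+.08*ex+.037*ey
togo(*x,.135,76.1)
for n in("top","side"):
    p,d=imaging.grab_frame(n); P=cloud(n,d); s=bot.state()["tool_pos"]
    hs=cv2.cvtColor(p,cv2.COLOR_RGB2HSV); wood=((hs[...,0]<10)|(hs[...,0]>170))&(hs[...,1]>90)
    m=(np.hypot(P[...,0]-s[0],P[...,1]-s[1])<.075)&(P[...,2]>.078)&(P[...,2]<.22)&wood
    q=P[m]; print(n,len(q),q.min(0),q.max(0)); 
    for lo in np.arange(.08,.13,.005):
        r=q[(q[:,2]>=lo)&(q[:,2]<lo+.005)]; print(round(lo,3),len(r),cv2.minAreaRect((r[:,:2]*1000).astype(np.float32)) if len(r)>20 else "")
    cv2.imwrite(f"pics/{n}3.png",p[...,::-1])
cv2.imwrite("pics/c3.png",cv2.resize(p[140:300,250:450],None,fx=3.5,fy=3.5)[...,::-1])
```

```text
t 5.2 pos [0.6754 0.0571 0.1691] yaw 76.5 gap 0.22 F [-1.4  0.4 -2.8] | dp cm [2.   1.28 3.33] twist 0.4 | in final axes [1.96 1.14 3.41]
top 9 [ 0.64180301 -0.00254106  0.11092077] [0.67339076 0.0187466  0.20127507]
0.08 0 
0.085 0 
0.09 0 
0.095 0 
0.1 0 
0.105 0 
0.11 3 
0.115 2 
0.12 1 
0.125 0 
side 6 [0.65955126 0.02663345 0.15459974] [0.70546373 0.06265908 0.21709849]
0.08 0 
0.085 0 
0.09 0 
0.095 0 
0.1 0 
0.105 0 
0.11 0 
0.115 0 
0.12 0 
0.125 0
```

View pics/c3.png

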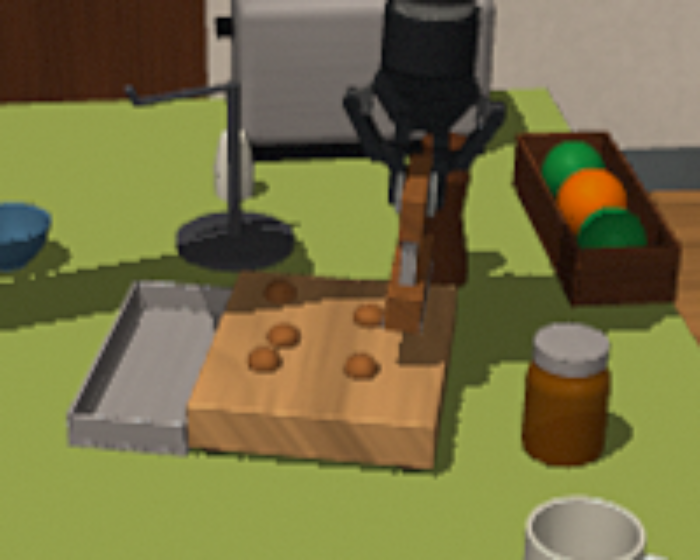

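The crop shows the scraper held upright over the far side of the board at (410,260), behind all five shells. I position it sideways, then lower it.

Request:
{"method": "play_rows", "body": {"dp": [[0.9,0.7,0],[0.8,0.5,0],[0.2,0,0.7],[0,0,0.7],[0,0,0.5],[0,0,0]], "twist": [0.3,0,0,0,0,0], "jaw": [0,0,0,0,0,0]}}

```text
clock: 5.8
tool_pos: [0.6901, 0.0643, 0.1484]
tcp_rot: [-3.102, 0.016, 1.318]
force: [-0.9, -0.1, -3.4]
finger_gap: 0.224
```

```bash
cat > w.py <<'E'
from bd import *
import sys
b=np.array([.6047,.0566]); bx,by,z,yaw=map(float,sys.argv[1:5])
s=bot.state(); w=s["tool_pos"][:2]-b; print("bx,by",(w@ex).round(4),(w@ey).round(4),"rot",s["tcp_rot"].round(3))
togo(*(b+bx*ex+by*ey),z,yaw)
E
python3 w.py .08 .037 .136 76.1
```

```text
bx,by 0.0811 0.0279 rot [-3.102  0.016  1.318]
t 5.8 pos [0.6901 0.0643 0.1484] yaw 75.5 gap 0.224 F [-0.9 -0.1 -3.4] | dp cm [ 0.93 -0.07  1.23] twist -0.6 | in final axes [ 0.91 -0.11  1.24]
```

Request:
{"method": "play_rows", "body": {"dp": [[0.8,0,0.4],[0.4,0,0.5],[0,0,0.4],[0,0,0],[0,0,0]], "twist": [-0.5,0,0,0,0], "jaw": [0,0,0,0,0]}}

```text
clock: 6.22
tool_pos: [0.6911, 0.0765, 0.1328]
tcp_rot: [-3.099, 0.017, 1.328]
force: [0.1, -0.3, -2.9]
finger_gap: 0.226
```

```bash
python3 w.py .08 .037 .136 76.1
```

```text
bx,by 0.0792 0.0399 rot [-3.099  0.017  1.328]
t 6.22 pos [0.6911 0.0765 0.1328] yaw 76.1 gap 0.226 F [ 0.1 -0.3 -2.9] | dp cm [-0.3   0.07 -0.31] twist -0.0 | in final axes [-0.29  0.08 -0.32]
```

Request:
{"method": "play_rows", "body": {"dp": [[0,0,-0.2],[0,-0.6,-0.1],[0,-1,0],[0,-1.2,0],[0,-1.2,0],[0,-1.2,0]], "twist": [0,0,0,0,0,0], "jaw": [0,0,0,0,0,0]}}

```text
clock: 6.72
tool_pos: [0.6413, 0.0891, 0.1395]
tcp_rot: [-3.104, 0.015, 1.326]
force: [0.7, 0.5, -3.1]
finger_gap: 0.223
```

```bash
python3 w.py -.1 .038 .136 76.1
```

```text
bx,by 0.0278 0.0403 rot [-3.104  0.015  1.326]
t 6.72 pos [0.6413 0.0891 0.1395] yaw 76.0 gap 0.223 F [ 0.7  0.5 -3.1] | dp cm [ -0.27 -12.75   0.84] twist -0.1 | in final axes [ -0.25 -12.77   0.35]
```

Request:
{"method": "play_rows", "body": {"dp": [[0,-1.3,0.25],[0,-1.4,0.2],[0,-1.4,0.15],[0,-1.4,0.1],[0,-1.4,0.1],[0,-1.4,0.1]], "twist": [0,0,0,0,0,0], "jaw": [0,0,0,0,0,0]}}

```text
clock: 7.22
tool_pos: [0.5595, 0.11, 0.1394]
tcp_rot: [-3.117, 0.011, 1.325]
force: [0.1, 1.1, -2.5]
finger_gap: 0.222
```

```bash
python3 w.py -.1 .038 .136 76.1
```

```text
bx,by -0.0566 0.041 rot [-3.117  0.011  1.325]
t 7.22 pos [0.5595 0.11   0.1394] yaw 75.9 gap 0.222 F [ 0.1  1.1 -2.5] | dp cm [-0.32 -4.33  0.45] twist -0.2 | in final axes [-0.31 -4.34  0.34]
```

Request:
{"method": "play_rows", "body": {"dp": [[0,-1.2,0.4],[0,-1.2,0.3],[0,-1,0.1],[0,-0.6,0],[0,0,0],[0,0,0]], "twist": [0,0,0,0,0,0], "jaw": [0,0,0,0,0,0]}}

```text
clock: 7.72
tool_pos: [0.5196, 0.1207, 0.139]
tcp_rot: [-3.131, 0.006, 1.326]
force: [0.3, -0.4, -3.6]
finger_gap: 0.22
```

```bash
python3 w.py -.1 .038 .136 76.1
python3 - <<'E'
from h import *
p,d=imaging.grab_frame("side"); cv2.imwrite("pics/c4.png",cv2.resize(p[140:300,250:450],None,fx=3.5,fy=3.5)[...,::-1])
E
```

```text
bx,by -0.0979 0.042 rot [-3.131  0.006  1.326]
t 7.72 pos [0.5196 0.1207 0.139 ] yaw 76.0 gap 0.22 F [ 0.3 -0.4 -3.6] | dp cm [-0.4  -0.2   0.31] twist -0.1 | in final axes [-0.4  -0.21  0.3 ]
```

View pics/c4.png

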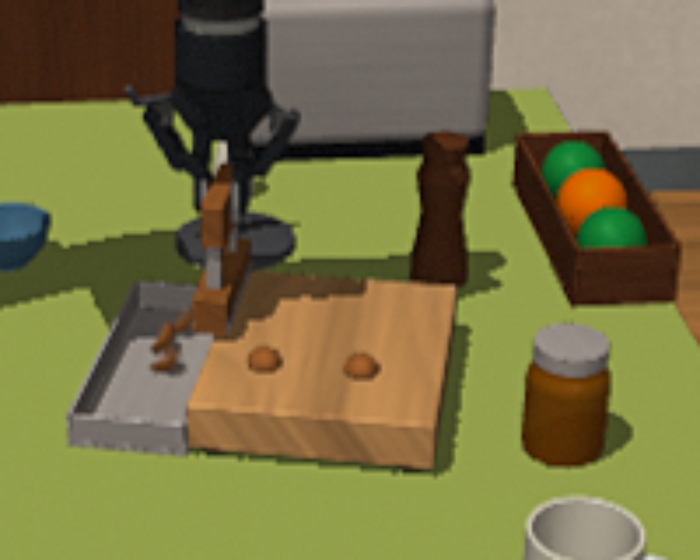

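The first pass worked: the crop shows shells in the tray near (165,345), and two are left on the board at (265,358) and (360,366). I push slightly farther, lift, and go back for the second pass.

Request:
{"method": "play_rows", "body": {"dp": [[0,-0.8,0.1],[0,-0.5,0.1],[0,0,-1],[0,0,-2],[0,0,-1.5],[-1.5,2,0],[-2,3,0],[-2,3,0]], "twist": [0,0,0,0,0,0,0,0], "jaw": [0,0,0,0,0,0,0,0]}}

```text
clock: 8.43
tool_pos: [0.5676, 0.0543, 0.1848]
tcp_rot: [-3.124, 0.006, 1.335]
force: [0.9, 1.3, -3.1]
finger_gap: 0.221
```

```bash
python3 w.py .08 -.05 .165 76.1
```

```text
bx,by -0.0355 -0.0111 rot [-3.124  0.006  1.335]
t 8.43 pos [0.5676 0.0543 0.1848] yaw 76.5 gap 0.221 F [ 0.9  1.3 -3.1] | dp cm [-3.93 11.57  1.8 ] twist 0.4 | in final axes [-3.87 11.56  1.98]
```

Request:
{"method": "play_rows", "body": {"dp": [[-1.2,2.8,0],[-0.8,2.8,0],[-0.5,2.5,0],[0,1.5,0.2],[0,0.5,0.3],[0,0,0.3],[0,0,0]], "twist": [0,0.3,0,0,0,0,0], "jaw": [0,0,0,0,0,0,0]}}

```text
clock: 9.02
tool_pos: [0.6692, -0.0038, 0.1776]
tcp_rot: [-3.13, 0.007, 1.321]
force: [-0.9, -0.5, -3.3]
finger_gap: 0.224
```

```bash
python3 w.py .08 -.05 .136 76.1
```

```text
bx,by 0.0771 -0.0433 rot [-3.13   0.007  1.321]
t 9.02 pos [ 0.6692 -0.0038  0.1776] yaw 75.7 gap 0.224 F [-0.9 -0.5 -3.3] | dp cm [-0.64  0.34  4.16] twist -0.4 | in final axes [-0.67  0.29  4.16]
```

Request:
{"method": "play_rows", "body": {"dp": [[-0.4,0.3,0.8],[0,0.1,1],[0,0,1],[0,0,0.8],[0,0,0.4],[0,0,0],[0,0,0]], "twist": [-0.3,0,0,0,0,0,0], "jaw": [0,0,0,0,0,0,0]}}

```text
clock: 9.6
tool_pos: [0.6651, -0.0063, 0.1326]
tcp_rot: [-3.123, 0.009, 1.331]
force: [-0.2, 0.0, -2.9]
finger_gap: 0.22
```

```bash
python3 w.py .08 -.05 .136 76.1
```

```text
bx,by 0.0737 -0.0466 rot [-3.123  0.009  1.331]
t 9.6 pos [ 0.6651 -0.0063  0.1326] yaw 76.3 gap 0.22 F [-0.2  0.  -2.9] | dp cm [-0.34  0.62 -0.35] twist 0.2 | in final axes [-0.34  0.63 -0.34]
```

Request:
{"method": "play_rows", "body": {"dp": [[0,-0.6,-0.2],[0,-1,0],[0,-1.3,0.1],[0,-1.4,0.1],[0,-1.4,0.1],[0,-1.4,0.1],[0,-1.4,0.1]], "twist": [0,0,0,0,0,0,0], "jaw": [0,0,0,0,0,0,0]}}

```text
clock: 10.18
tool_pos: [0.5831, 0.0149, 0.1348]
tcp_rot: [-3.133, 0.006, 1.33]
force: [0.2, -0.2, -2.7]
finger_gap: 0.223
```

```bash
python3 w.py -.11 -.047 .136 76.1
```

```text
bx,by -0.0111 -0.0456 rot [-3.133  0.006  1.33 ]
t 10.18 pos [0.5831 0.0149 0.1348] yaw 76.2 gap 0.223 F [ 0.2 -0.2 -2.7] | dp cm [-0.14 -9.9  -0.03] twist 0.1 | in final axes [-0.16 -9.89 -0.12]
```

Request:
{"method": "play_rows", "body": {"dp": [[0,-1.4,0],[0,-1.4,0],[0,-1.4,0],[0,-1.4,0],[0,-1.3,0],[0,-1,0],[0,-0.6,0],[0,0,0]], "twist": [0,0,0,0,0,0,0,0], "jaw": [0,0,0,0,0,0,0,0]}}

```text
clock: 10.85
tool_pos: [0.4932, 0.0375, 0.1421]
tcp_rot: [-3.14, 0.003, 1.332]
force: [0.5, 0.7, -3.5]
finger_gap: 0.223
```

```bash
python3 w.py -.11 -.047 .19 76.1
python3 - <<'E'
from h import *
p,d=imaging.grab_frame("side"); a=cv2.resize(p[140:300,250:450],None,fx=2,fy=2)
p,d=imaging.grab_frame("top"); c=cv2.resize(p[150:310,200:350],None,fx=2,fy=2)
cv2.imwrite("pics/c5.png",np.hstack([a,c])[...,::-1])
E
```

```text
bx,by -0.1037 -0.0451 rot [-3.140e+00  3.000e-03  1.332e+00]
t 10.85 pos [0.4932 0.0375 0.1421] yaw 76.3 gap 0.223 F [ 0.5  0.7 -3.5] | dp cm [-0.2  -0.64 -4.79] twist 0.2 | in final axes [-0.19 -0.63 -4.79]
```

View pics/c5.png

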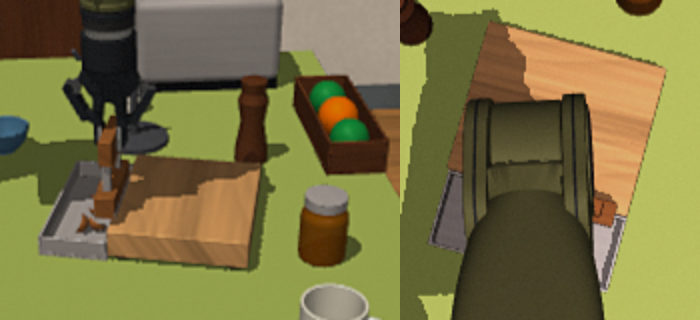

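The board is clear, and shells show in the tray at (88,222) in the side crop. I lift and carry the scraper to just in front of the hook tip.

Request:
{"method": "play_rows", "body": {"dp": [[0,-0.6,0],[0,-0.3,0],[0,0,-1.5],[0,0,-2.5],[0,0,-2],[1,0,-0.8],[2,0,0],[2,0,0]], "twist": [0,0,0,0,0,0,-4,-5], "jaw": [0,0,0,0,0,0,0,0]}}

```text
clock: 11.62
tool_pos: [0.4982, 0.0875, 0.2112]
tcp_rot: [-3.141, 0.004, 1.485]
force: [-0.3, -0.5, -3.6]
finger_gap: 0.223
```

Run:
```python
from h import *
togo(.3925,.2877,.206,109.8)
p,d=imaging.grab_frame("side"); P=cloud("side",d); cv2.imwrite("pics/side6.png",p[...,::-1])
```

```text
t 11.62 pos [0.4982 0.0875 0.2112] yaw 85.1 gap 0.223 F [-0.3 -0.5 -3.6] | dp cm [ 19.04 -12.24   0.46] twist -24.7 | in final axes [22.41 -3.16  0.52]
```

Request:
{"method": "play_rows", "body": {"dp": [[1.5,-2.5,0],[1.5,-2.8,0],[1.5,-2.5,0],[2,-1.5,0],[2.5,-0.5,0],[2.5,0,0],[2.5,0,0]], "twist": [-4,-4,-4,-4,-3,-2,0], "jaw": [0,0,0,0,0,0,0]}}

```text
clock: 12.25
tool_pos: [0.3784, 0.2327, 0.207]
tcp_rot: [3.141, -0.001, 1.871]
force: [0.3, 0.2, -2.8]
finger_gap: 0.227
```

```bash
python3 -c "
from h import *
togo(.3925,.2877,.206,109.8)"
```

```text
t 12.25 pos [0.3784 0.2327 0.207 ] yaw 107.2 gap 0.227 F [ 0.3  0.2 -2.8] | dp cm [4.83 2.97 0.11] twist -2.6 | in final axes [4.7  3.19 0.1 ]
```

Request:
{"method": "play_rows", "body": {"dp": [[2,0.5,0],[1.2,0.5,0],[0.5,0.2,0],[0,0,0],[0,0,0]], "twist": [-1.5,-0.8,0,0,0], "jaw": [0,0,0,0,0]}}

```text
clock: 12.67
tool_pos: [0.3752, 0.2801, 0.2047]
tcp_rot: [-3.141, -0.003, 1.92]
force: [0.2, 0.3, -2.4]
finger_gap: 0.224
```

Run:
```python
from h import *
togo(.3925,.2877,.206,109.8)
togo(.496,.325,.206,109.8)
a=[]
for n in("side","top"):
    p,d=imaging.grab_frame(n); P=cloud(n,d); np.savez(n+"7.npz",p=p,d=d)
    a.append(cv2.resize(p[130:250,200:360] if n=="side" else p[200:320,120:280],None,fx=2.5,fy=2.5,interpolation=cv2.INTER_CUBIC))
    s=bot.state()["tool_pos"]; hs=cv2.cvtColor(p,cv2.COLOR_RGB2HSV)
    m=(np.hypot(P[...,0]-s[0],P[...,1]-s[1])<.08)&((hs[...,0]<12)|(hs[...,0]>170))&(hs[...,1]>100)&(P[...,2]>.08)
    q=P[m]
    if len(q): print(n,len(q),np.percentile(q,2,axis=0).round(4),np.percentile(q,98,axis=0).round(4),np.histogram(q[:,2],np.arange(.09,.26,.01)))
cv2.imwrite("pics/c7.png",np.hstack(a)[...,::-1])
```

```text
t 12.67 pos [0.3752 0.2801 0.2047] yaw 110.0 gap 0.224 F [ 0.2  0.3 -2.4] | dp cm [ 0.12  1.89 -0.13] twist 0.2 | in final axes [ 0.13  1.89 -0.13]
t 12.67 pos [0.3752 0.2801 0.2047] yaw 110.0 gap 0.224 F [ 0.2  0.3 -2.4] | dp cm [ 0.09 12.89 -0.14] twist 0.2 | in final axes [ 0.13 12.89 -0.13]
side 122 [0.3231 0.22   0.1281] [0.4327 0.3195 0.4771] (array([ 0,  0,  0,  4, 12,  5, 16,  0,  0,  2,  2,  4,  5,  1,  3,  6]), array([0.09, 0.1 , 0.11, 0.12, 0.13, 0.14, 0.15, 0.16, 0.17, 0.18, 0.19,
       0.2 , 0.21, 0.22, 0.23, 0.24, 0.25]))
top 377 [0.3493 0.2215 0.1367] [0.4135 0.2752 0.6621] (array([  0,   0,   0,   1,  11,   4, 144,   9,   1,   1,   4,   7,   6,
        10, 128,   2]), array([0.09, 0.1 , 0.11, 0.12, 0.13, 0.14, 0.15, 0.16, 0.17, 0.18, 0.19,
       0.2 , 0.21, 0.22, 0.23, 0.24, 0.25]))
```

View pics/c7.png

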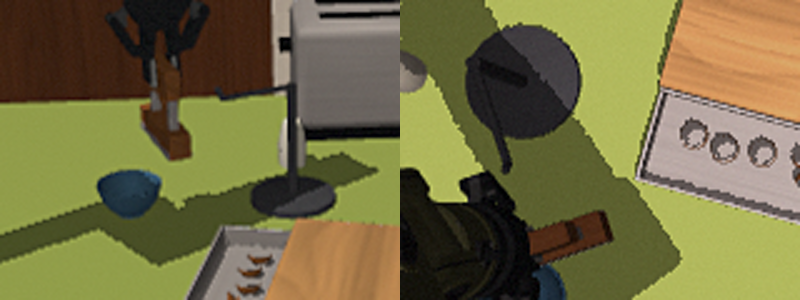

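The side crop shows the scraper at (165,100), level with the hook tip at (220,95). The top crop shows the shells in the tray at (690,132), (725,148), (762,150) and (800,165). The head's top is at about 0.157 m and the handle's top at about 0.237 m, as planned, so the rod is at window height. I move along the rod.

Request:
{"method": "play_rows", "body": {"dp": [[0.1,0.8,0],[0,1.2,0],[0,1.2,0],[0,1.2,0],[0,0.8,0],[0,0,0]], "twist": [0,0,0,0,0,0], "jaw": [0,0,0,0,0,0]}}

```text
clock: 13.27
tool_pos: [0.4307, 0.2958, 0.2048]
tcp_rot: [3.14, -0.002, 1.911]
force: [0.8, -0.3, -3.2]
finger_gap: 0.218
```

```bash
python3 -c "
from h import *
togo(.496,.325,.206,109.8)"
```

```text
t 13.27 pos [0.4307 0.2958 0.2048] yaw 109.5 gap 0.218 F [ 0.8 -0.3 -3.2] | dp cm [ 0.57  7.13 -0.11] twist -0.3 | in final axes [ 0.53  7.13 -0.12]
```

Request:
{"method": "play_rows", "body": {"dp": [[0.4,0.8,-0.1],[0.3,1.2,0],[0,1.2,0],[0,1.3,0],[0,1,0],[0,0.4,0],[0,0,0]], "twist": [0,0,0,0,0,0,0], "jaw": [0,0,0,0,0,0,0]}}

```text
clock: 13.85
tool_pos: [0.4873, 0.32, 0.2046]
tcp_rot: [-3.138, -0.001, 1.906]
force: [-0.4, -0.2, -2.5]
finger_gap: 0.219
```

Run:
```python
from h import *
togo(.496,.325,.183,109.8)
p,d=imaging.grab_frame("side"); a=cv2.resize(p[140:230,240:360],None,fx=5,fy=5,interpolation=cv2.INTER_CUBIC)
cv2.imwrite("pics/c8.png",a[...,::-1])
```

```text
t 13.85 pos [0.4873 0.32   0.2046] yaw 109.2 gap 0.219 F [-0.4 -0.2 -2.5] | dp cm [0.19 0.99 2.15] twist -0.6 | in final axes [0.18 0.99 2.16]
```

View pics/c8.png

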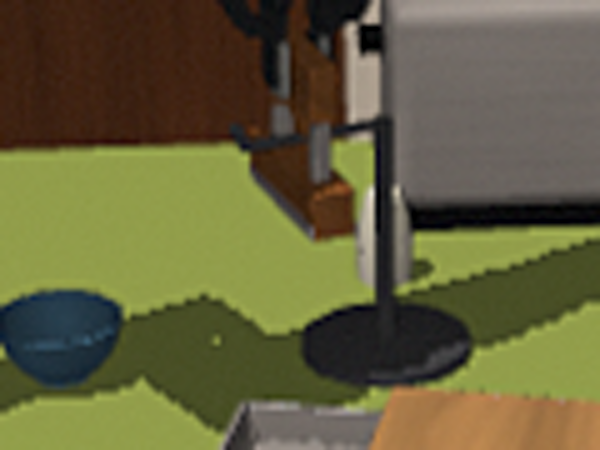

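The crop shows the hook tip at (240,132) on the near side of the window, and the near post at (320,150) hiding the rod, so the rod passes through the window. I lower it, watching the force.

Request:
{"method": "play_rows", "body": {"dp": [[0.1,0.5,0.3],[0,0.2,0.4],[0,0,0.5],[0,0,0.4],[0,0,0.2],[0,0,0]], "twist": [-0.4,0,0,0,0,0], "jaw": [0,0,0,0,0,0]}}

```text
clock: 14.4
tool_pos: [0.4907, 0.3218, 0.1842]
tcp_rot: [-3.134, -0.0, 1.914]
force: [-0.7, -0.2, -3.2]
finger_gap: 0.22
```

```bash
python3 -c "
from h import *
togo(.496,.325,.183,109.8)"
```

```text
t 14.4 pos [0.4907 0.3218 0.1842] yaw 109.7 gap 0.22 F [-0.7 -0.2 -3.2] | dp cm [0.13 0.61 0.11] twist -0.1 | in final axes [0.12 0.61 0.12]
```

Request:
{"method": "play_rows", "body": {"dp": [[0,0,0.3],[0,0,0.3],[0,0,0]], "twist": [0,0,0], "jaw": [0,0,0]}}

```text
clock: 14.65
tool_pos: [0.4908, 0.3218, 0.1846]
tcp_rot: [-3.14, -0.001, 1.914]
force: [1.4, -0.7, -3.0]
finger_gap: 0.225
```

Request:
{"method": "play_rows", "body": {"dp": [[0,0,0.4],[0,0,0.4]], "twist": [0,0], "jaw": [0,0]}}

```text
clock: 14.82
tool_pos: [0.4916, 0.3224, 0.183]
tcp_rot: [3.136, -0.003, 1.914]
force: [-9.5, -6.6, 31.4]
finger_gap: 0.221
```

Firm contact at TCP 0.183 m, where I expected it: the handle is resting on the rod. I ease off and open the jaws partway.

Request:
{"method": "play_rows", "body": {"dp": [[0,0,-0.2],[0,0,0],[0,0,0],[0,0,0],[0,0,0],[0,0,0],[0,0,0]], "twist": [0,0,0,0,0,0,0], "jaw": [0,0.32,0.4,0.5,0.55,0.55,0.55]}}

```text
clock: 15.4
tool_pos: [0.4928, 0.3234, 0.1863]
tcp_rot: [3.131, -0.004, 1.915]
force: [-1.1, 0.7, 0.1]
finger_gap: 0.55
```

Released with no load on the tool. I raise straight up, clear of everything, and look.

Request:
{"method": "play_rows", "body": {"dp": [[0,0,-1],[0,0,-2],[0,0,-3],[0,0,-3],[0,0,-3],[0,0,-2],[0,-2,-1],[0,0,0]], "twist": [0,0,0,0,0,0,0,0], "jaw": [0.55,0.55,0.55,0.55,0.55,0.55,0.55,0.55]}}

```text
clock: 16.07
tool_pos: [0.4712, 0.3145, 0.3437]
tcp_rot: [3.138, -0.003, 1.914]
force: [1.0, -0.4, 0.2]
finger_gap: 0.548
```

Request:
{"method": "play_rows", "body": {"dp": [[-2,-2,-1],[-3,-2,0],[-4,0,0],[-4,0,0],[-4,0,0],[-4,0,0],[-2,0,0],[0,0,0]], "twist": [0,0,0,0,0,0,0,0], "jaw": [0.55,0.55,0.55,0.55,0.55,0.55,0.55,0.55]}}

```text
clock: 16.73
tool_pos: [0.5137, 0.0785, 0.3557]
tcp_rot: [3.131, -0.003, 1.923]
force: [0.4, -0.5, -0.4]
finger_gap: 0.553
```

Run:
```python
from h import *
print(bot.state()["tool_pos"],bot.state()["force"])
a=[]
for r in range(2):
  for n in("side","top"):
    p,d=imaging.grab_frame(n); P=cloud(n,d)
    if r==0: a.append(cv2.resize(p[130:270,200:400] if n=="side" else p[150:290,120:320],None,fx=2,fy=2,interpolation=cv2.INTER_CUBIC)); cv2.imwrite(f"pics/{n}_end{r}.png",p[...,::-1])
    hs=cv2.cvtColor(p,cv2.COLOR_RGB2HSV)
    w=(np.hypot(P[...,0]-.496,P[...,1]-.325)<.085)&((hs[...,0]<12)|(hs[...,0]>170))&(hs[...,1]>100)
    for lo,hi in((.19,.23),(.11,.142)):
        q=P[w&(P[...,2]>lo)&(P[...,2]<hi)]
        if len(q)>20: print(n,lo,len(q),[np.round(v,1) for v in cv2.minAreaRect((q[:,:2]*1000).astype(np.float32))],np.percentile(q[:,2],[2,98]).round(4))
cv2.imwrite("pics/c9.png",np.hstack(a)[...,::-1])
```

```text
[0.51373511 0.0785357  0.35574847] [ 0.40632948 -0.52660708 -0.40558373]
top 0.19 298 [array([488.6, 323.2]), array([20.9, 77.2]), np.float64(20.1)] [0.1937 0.2214]
top 0.11 123 [array([472.2, 342.7]), array([16.2, 80.5]), np.float64(14.9)] [0.1221 0.1416]
top 0.19 269 [array([487.7, 325.6]), array([20.4, 72. ]), np.float64(21.1)] [0.1925 0.2215]
top 0.11 104 [array([471.9, 343.8]), array([13.9, 74.4]), np.float64(17.2)] [0.121  0.1419]
```

View pics/c9.png

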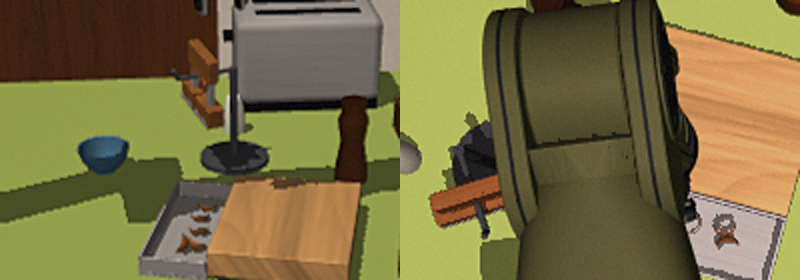

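The scraper hangs on the hook (side crop at (203,85)), with shells in the tray. I move the arm out of the way, let it settle, and check lean and shells.

Request:
{"method": "play_rows", "body": {"dp": [[-3,0,0],[-4,0,0],[-4,0,0],[-4,0,0],[-4,0,0],[-4,0,0],[-2,0,0],[0,0,0]], "twist": [0,0,0,0,0,0,0,0], "jaw": [0.55,0.55,0.55,0.55,0.55,0.55,0.55,0.55]}}

```text
clock: 17.6
tool_pos: [0.6065, -0.1422, 0.3534]
tcp_rot: [3.128, -0.01, 1.959]
force: [-0.6, 0.7, 0.2]
finger_gap: 0.547
```

Request:
{"method": "play_rows", "body": {"dp": [[0,0,0],[0,0,0],[0,0,0],[0,0,0],[0,0,0],[0,0,0],[0,0,0],[0,0,0]], "twist": [0,0,0,0,0,0,0,0], "jaw": [0.55,0.55,0.55,0.55,0.55,0.55,0.55,0.55]}}

```text
clock: 18.27
tool_pos: [0.6058, -0.1317, 0.3545]
tcp_rot: [3.128, -0.013, 1.971]
force: [-0.8, -0.6, -0.1]
finger_gap: 0.547
```

```bash
cat > chk.py <<'E'
from h import *
a=[]
hooky=np.radians(19.8); hx=np.array([np.cos(hooky),np.sin(hooky)]); hy=np.array([-hx[1],hx[0]]); seat=np.array([.496,.325])
for r in range(3):
  for n in("side","top"):
    p,d=imaging.grab_frame(n); P=cloud(n,d)
    if r==0: a.append(cv2.resize(p[130:270,200:400] if n=="side" else p[150:290,120:320],None,fx=2 if n=="top" else 2,fy=2,interpolation=cv2.INTER_CUBIC))
    hs=cv2.cvtColor(p,cv2.COLOR_RGB2HSV)
    w=(np.hypot(P[...,0]-.496,P[...,1]-.325)<.085)&((hs[...,0]<12)|(hs[...,0]>170))&(hs[...,1]>100)&(P[...,2]>.09)
    if n=="side" :
        q=P[w]; l=np.c_[(q[:,:2]-seat)@hx,(q[:,:2]-seat)@hy,q[:,2]]*1000
        for lo in range(95,230,15):
            b=l[(l[:,2]>=lo)&(l[:,2]<lo+15)]
            if len(b)>6 and r==2: print(lo,len(b),"x med",np.median(b[:,0]).round(1),"y 2/98",np.percentile(b[:,1],[2,98]).round(1))
    else:
        q=P[w]; l=np.c_[(q[:,:2]-seat)@hx,(q[:,:2]-seat)@hy,q[:,2]]*1000
        for nm,lo,hi in(("handle",180,235),("head",100,150)):
            b=l[(l[:,2]>lo)&(l[:,2]<hi)]
            if len(b)>10:
                c=np.linalg.lstsq(np.c_[b[:,:2],np.ones(len(b))],b[:,2],rcond=None)[0]
                print(nm,len(b),"min",np.percentile(b,2,axis=0).round(1),"max",np.percentile(b,98,axis=0).round(1),"slope x,y",c[:2].round(3))
    if n=="top" and r==0:
        tr=np.array([.6047,.0566])-.15*np.array([.9711,-.2385]); 
        hsv=hs; m=(np.hypot(P[...,0]-tr[0],P[...,1]-tr[1])<.14)&((hs[...,0]<15)|(hs[...,0]>170))&(hs[...,1]>80)&(P[...,2]<.045)
        print("shell z max",np.nanmax(P[m][:,2]) if m.any() else None)
cv2.imwrite("pics/c10.png",np.hstack(a)[...,::-1])
E
python3 chk.py
```

```text
handle 319 min [-17.3 -47.9 183.4] max [  2.2  37.5 221.6] slope x,y [0.725 0.111]
head 232 min [-22.  -53.9 112.1] max [  6.   60.8 144.2] slope x,y [0.22  0.139]
shell z max 0.04499977725673657
handle 318 min [-17.2 -48.2 183. ] max [  2.1  37.6 221.8] slope x,y [0.69  0.112]
head 243 min [-21.8 -54.7 115.3] max [  7.   60.7 144.9] slope x,y [0.229 0.138]
95 10 x med -1.4 y 2/98 [-58.4 -42. ]
handle 312 min [-17.3 -48.1 181.8] max [  2.2  37.1 221.7] slope x,y [0.719 0.109]
head 238 min [-22.  -53.8 115.4] max [  6.4  60.7 143.9] slope x,y [0.202 0.134]
```

View pics/c10.png

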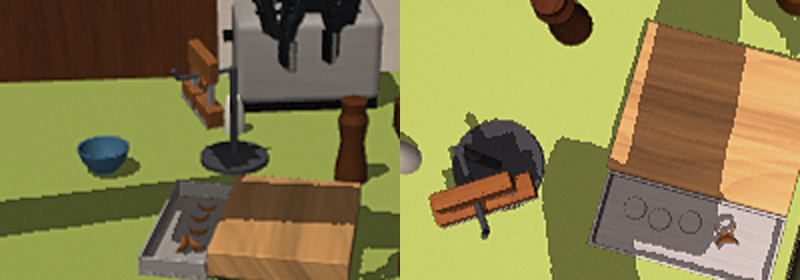

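Run:
```python
from bd import *
p,d=imaging.grab_frame("top"); P=cloud("top",d); c=np.array([.6047,.0566])-.15*ex
for cu,cv in((634,207),(660,219),(690,222),(726,222),(727,240)):
    u,v=120+(cu-400)//2,150+cv//2; q=P[v-5:v+6,u-5:u+6].reshape(-1,3); w=np.nanmedian(q,0)[:2]-c
    print("tray x,y",(w@ex).round(3),(w@ey).round(3),"zmax",np.nanpercentile(q[:,2],98).round(4))
print(bot.state()["clock"],bot.state()["force"])
print(bot.close_job())
```

```text
tray x,y 0.013 0.078 zmax 0.0188
tray x,y 0.007 0.041 zmax 0.0175
tray x,y 0.012 0.001 zmax 0.0183
tray x,y 0.024 -0.044 zmax 0.0252
tray x,y 0.0 -0.051 zmax 0.032
18.6167 [-0.33636273 -0.44431304  0.09738044]
the job is handed in; nothing more can be done
None
```

I swept all five shells off the board into the tray in two passes, then hung the scraper on the stand's hook. I handed the job in at 18.6 s of the 64 s allowed; no verdict came back.

- **Which scraper:** I used the one at 0.665 m from the base; the two look-alikes stand at about 0.735 and 0.835 m.
- **Shells:** The last top view shows five in the tray. Two of them lean on each other. The highest reading was about 28 mm above the tray floor, under the 32 mm limit, with x within 24 mm and y within 78 mm of the tray's centre.
- **Scraper:** It looked the same in three successive frames. It leans about 0.11–0.14 rad about the rod, so it is not perfectly upright but is inside the 0.3 rad limit. The window centre is within about 10 mm of the seat, roughly 17–20 mm below the rod's top.
- **Robot:** The gripper was open and well clear, with no load on the wrist.
- **Loose ends:**
  - **Camera agreement:** The two cameras disagreed by about 4 mm sideways, so I used the top view or an average.
  - **Lean:** The side view gave too few points at the end to confirm the lean, so that figure comes from the top view only.
  - **Other objects:** I planned the paths clear of them and the pictures showed none moved, but I did not measure them again.
  - **Force peak:** Seating the scraper on the hook briefly reached about 31 N at the wrist, well under the 120 N limit.

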